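# Unlock the bleed valve of an air manifold and vent it

## Robot

A 7-joint arm with a two-finger parallel gripper is mounted at the origin on a cart in front of the work surface, level with it; the furniture and walls round the work are solid. World frame = base frame: x ahead of the robot, y to its left, z up, the work surface at z = 0. Lengths are in m, angles in degrees, forces in N, time in s.
With the tool pointing down it reaches from about 0.425 to 0.875 m from the base axis. Payload 4.7 kg.
Tool frame: the origin (TCP) lies midway between the tips of the shut fingers; the grasp point (between the pads) lies 19 mm behind it; z points along the fingers, y is the line along which they close (so a half turn about z gives the same grasp; the last joint's range is limited). The gripper opens to 87 mm and grips with 3 to 60 N. Pads are 19 mm wide; open, the fingers measure 117 mm over their backs; the gripper's body (75 mm by 190 mm) begins 51 mm behind the grasp point.
Start: joints at [0.808, 18.392, -4.016, 83.108, 1.295, 78.541, -3.26], TCP at [0.65, -0, 0.186] pointing down, gripper open.
Joint ranges: [-163.93, 163.93], [-17.29, 119.83], [-79.2, 71.16], [3.27, 140.29], [-89.18, 269.18], [5.43, 117.66], [-154.24, 154.24]. Speed limits (degrees/s): [147.25, 147.25, 180, 180, 180, 180, 180].

## Interface

Orientations are given as [roll, pitch, yaw] about the fixed x, y, z axes, in that order (R = Rz(yaw) Ry(pitch) Rx(roll)).
In Python, from cell import env, viewer, boxes_of, masks_of gives the robot as it stands. The module is installed in compiled form; this text tells all that it offers.
- The arm moves only by the tool apply_moves, never from a script. Its argument "moves" is a list of rows, each a list of 7 numbers: the shift along the tool's x, y, z scaled (see below), then the turn, a rotation vector about the tool's x, y, z scaled (see below), then the opening, from 0 (shut) to 1 (fully open). A call has 1 to 20 rows; each row is the pose to reach, as a shift and turn from the pose commanded when the call began, along the tool's axes at that moment; what a row does not reach only later rows make up. The controller multiplies each number of a shift by 0.2 m and each number of a turn by 1.5 rad. A row lasts 1/10 s, in which the tool goes at most 50 mm and 8.59 degrees, less where a joint would pass 70% of its speed; a pose out of reach is approached as far as the arm can. A call with a number of a shift or a turn outside -1 to 1 is refused whole. A call with a gripper value outside its range is refused whole. The fingers move at their own pace and stop on an object; "grip_force" is the grip in N (left out, the last holds). Time passes only in rows, so rows that repeat a pose let the fingers close. It gives the time, the measured TCP pose, the force, the opening and the grip force at its end, in the units of the state.
- env.get_obs(): the state, without advancing time (a new reading comes with each control period).
- viewer.read_camera(name): name is "scene" or "side" or "wrist"; returns the picture (384x512x3 uint8, red, green, blue); there is no depth.
- viewer.get_calibration(name): a dict with "fov_y" (degrees; the focal length in pixels is half the picture's height over the tangent of half this angle, whatever the lens; pixels are square), "cx", "cy" (the principal point, pixels), "position" and "orientation" of the camera in the world. Camera axes: x right, y up, looking along -z (the intrinsics and any distortion apply to the point x, -y, -z); pixel columns grow to the right and rows downward; lengths in m; the calibration is good to about 2 mm. A picture is of the moment at which its call begins: read the wrist's pose just before it. get_calibration takes no time and is no camera call; for the wrist camera it gives the pose at the moment of the call.
- env.sign_off(): hands the job in; it is judged then, once.
Trained networks look in the newest picture that a camera, given by its name, has taken for a name from the list of things; names that differ only in an ending like _2 or _b are one class to them, and where a whole thing is asked for, a point or a joint stands for the part that bears it (a point fixed in the world has none). Each returns a list of dicts, best first, with "conf" (0 to 1); they miss things now and then, are a little off and sometimes report something else, mostly with a low value. They report only what shows in the picture. A call takes as long as a camera call. They do not tell look-alikes from the thing itself.
- boxes_of(camera, target): "location" ([column, row] in pixels, amid what is visible of it).
- masks_of(camera, target): "pixels" (384x512 bool, what is visible of it) and "location" ([column, row] in pixels, amid what is visible of it).
The state is a dict: "time_s": time; "qpos": joint angles; "joint_velocities": joint speeds; "effort": joint torques, N m; "tool_pos": TCP position; "tool_rot": TCP orientation; "force": force on the tool from outside, world axes, zero at the start; "wrist_torque": the same for the moment, N m; "grip_width": finger opening in m; "grasp_force": force on a finger pad.
Only numpy, scipy, OpenCV 4.12 (cv2) and the standard library are available. Lean on these libraries where they do the work, as an engineer would, in place of code of your own. Each camera call takes 0.05 s, during which the arm holds its last target. There are 200 camera calls.

## Task

Unscrew the knurled lock nut on the air manifold's bleed valve all the way up to its stop. Slide the keyhole locking plate that it held until its wide hole is round the nut, lift it off over nut and pin, and lay it flat on the rubber mat with its handle up, set down and not dropped. Then vent the manifold: press the freed valve pin fully down for a second and let it spring back; leave the beaker, the brown bottle and the tape roll as they stand.

Things in the scene. Friction and masses are not known exactly. Their poses are not given: they have to be found in the camera images.
- manifold: fixed aluminium block, 80 x 200 x 45 mm (x, y, z in its own frame), on a 100 mm wide, 8 mm high foot, with fittings on its +y end. Origin: centre of the underside, on the bench; z up. The valve's upright axis stands at (0, -50 mm) in this frame. The block's top, on which the plate lies, is 45 mm above the origin.
- lock_nut (a joint): turn of the lock nut about the valve's upright axis, rad: it grows as the nut is unscrewed (anticlockwise seen from above). 0 = screwed down, 3.0 = stop, fully backed off; it starts anywhere from 0 to 0.3. The nut climbs 2.33 mm per rad (7 mm in all) and stays where it is left (thread friction 0.08 N m).
- nut_mid (a point): middle of the brass knurled lock nut, on its axis: upright cylinder 36 mm in diameter, 30 mm high; this point is 15 mm above its lower face. Screwed down, the lower face is 0.3 mm above the plate's top. The nut sits on the valve pin and rides down with it when the pin is pressed. Its turning is given by lock_nut.
- valve_pin (a joint): travel of the valve pin, m: 0 = up, grows to 0.010 = fully down. Spring return: 4 N to start, 12 N at the bottom. While the plate lies under the nut the pin cannot go down by more than about 7 mm.
- pin_tip (a point): centre of the flat top of the steel valve pin: a head 16 mm in diameter and 8 mm high on a 12 mm shank. It stands 26 mm above the top of the nut when the nut is screwed down, 19 mm above when it is backed off, and 60 mm above the block's top.
- keyhole_plate: loose flat steel plate, 70 x 172 x 4 mm (x, y, z), about 180 g, lying on the block under the nut. Origin: in its underside at the closed end of its keyhole slot (start: on the valve's axis to 1 mm, axes parallel to the manifold's). It reaches from y = -80 to +92 mm. The slot, 18 mm wide, runs from the origin to -y and opens into the round hole; +y points to the handle.
- wide_hole (a point): centre of the keyhole's wide round end, 44 mm in diameter, in the plate's underside at y = -50 mm of the plate: sliding the plate 50 mm along its own +y (towards its handle) brings it round the nut.
- plate_stops (a point): point midway between two raised stops, 4 mm high, on the plate's top either side of the slot, from y = -20 to -25 mm of the plate: the nut must have climbed more than 4 mm (1.7 rad) to let them pass under it.
- plate_handle (a point): grip point in the plate's dark upright handle, a rib 50 mm wide (x), 10 mm thick (y) and 40 mm high on the plate, at y = +85 mm; this point is 27 mm above the plate's underside, 17 mm below the rib's top. Pinch it from above across its thickness (plate's y).
- plate_mid (a point): middle of the plate's underside, at y = +6 mm in its frame.
- mat_top (a point): centre of the top of the flat dark rubber mat fixed on the bench, 180 x 200 mm (x, y), 3 mm thick, axes along the point's axes.
- beaker: bystander: small clear beaker, 61 mm high, 50 mm wide, standing behind the work. Origin: centre of its underside.
- bottle: bystander: brown dropper bottle, 102 mm high, 34 mm wide, standing behind the work. Origin: centre of its underside.
- tape_roll: bystander: roll of black tape lying flat, 55 mm across, 19 mm high, behind the work. Origin: centre of its underside.
Things that resemble listed ones, but are neither listed nor needed, are in the scene too. There is more than one size of the manifold; the job needs the larger.

How it is judged (in metres and radians):
On the way, in this order (a step that is already met when the one before it is completed fails the run):
1. the lock nut is backed off to its stop (2.7 rad or more) with the plate still on the block (value of joint lock_nut above 2.7 rad and distance between keyhole_plate and manifold below 0.16 m), for 0.1 s.
2. the plate has been slid along its slot and is lifted over the nut (z of plate_mid in the frame of manifold above 0.07 m and value of joint lock_nut above 2.7 rad), for 0.1 s.
3. the plate lies flat on the rubber mat, let go (horizontal distance between plate_mid and mat_top below 0.06 m and height (world z) of plate_mid below 0.008 m and angle between keyhole_plate's own z axis and vertical below 0.06 rad and contact force between keyhole_plate and the fingers below 0.1 N), for 0.2 s.
4. the valve pin is pressed fully down (8.5 mm or more) for half a second (value of joint valve_pin above 0.0085 m), for 0.5 s.
At the end, for the whole second after the job is handed in: The lock nut is still backed off (2.7 rad or more), the valve pin has sprung back up (within 1.5 mm), and the plate lies flat (within 0.06 rad) and still on the rubber mat, its middle within 60 mm of the mat's centre (value of joint lock_nut above 2.7 rad and value of joint valve_pin below 0.0015 m and horizontal distance between plate_mid and mat_top below 0.06 m and height (world z) of plate_mid below 0.008 m and angle between keyhole_plate's own z axis and vertical below 0.06 rad and linear speed of keyhole_plate below 0.02 m/s); the robot touches nothing.
It fails at once if the plate is dropped onto the mat: falling freely (let go, faster than 0.35 m/s) with its middle more than 12 mm above the bench, over the mat (contact force between keyhole_plate and the fingers below 0.1 N and linear speed of keyhole_plate above 0.35 m/s and height (world z) of plate_mid above 0.012 m and horizontal distance between plate_mid and mat_top below 0.15 m).
It fails at once if the beaker is shifted by more than 25 mm or tipped (distance of beaker from where it was at the start of the episode above 0.025 m or angle between beaker's own z axis and vertical above 0.4 rad).
It fails at once if the brown bottle is shifted by more than 25 mm or tipped (distance of bottle from where it was at the start of the episode above 0.025 m or angle between bottle's own z axis and vertical above 0.4 rad).
It fails at once if the tape roll is shifted by more than 25 mm (distance of tape_roll from where it was at the start of the episode above 0.025 m).
It also fails if it takes over 72 s, if anything falls off the work surface, if the arm or the gripper's body presses on something with over 40 N, if the wrist force passes 120 N, or if a joint passes its speed limit or range.

## Working session

There is one attempt and no reset: what is moved stays moved. The work goes in short steps, Python scripts to look and compute and a tool call to move; the robot and the scene stay as the last step left them, time stands still between calls to the robot, and variables do not carry over. Pictures are saved under pics/ and viewed, at most 10 in all, crops included, and the job is handed in when it is done.

Besides the shell and the picture viewer there is one more tool, called after "Emit:" by a JSON object that holds its "fn" and its "kwargs", one argument or row to a line. apply_moves: Moves the arm, as the interface text tells. Shifts and turns lie within -1 to 1; 1 stands for 0.2 m of shift or 1.5 rad of turn. Its arguments: {"type":"object","properties":{"moves":{"type":"array","items":{"type":"array","items":{"type":"number","minimum":-1,"maximum":1}}},"grip_force":{"type":"number"}},"required":["moves"]}

```bash
mkdir -p pics
python3 - <<'E'
from cell import env, viewer, boxes_of, masks_of
import cv2, numpy as np
o=env.get_obs(); print(o)
for c in ["scene","side"]:
    im=viewer.read_camera(c); cv2.imwrite(f"pics/{c}0.png",cv2.cvtColor(im,cv2.COLOR_RGB2BGR))
    print(c,viewer.get_calibration(c))
    for t in ["manifold","nut_mid","pin_tip","keyhole_plate","plate_handle","mat_top","beaker","bottle","tape_roll"]:
        try: print(t,[(round(d["conf"],2),np.round(d["location"],1).tolist()) for d in boxes_of(c,t)])
        except Exception as e: print(t,e)
a=[cv2.imread(f"pics/{c}0.png") for c in ["scene","side"]]
cv2.imwrite("pics/both0.png",cv2.resize(np.vstack(a),None,fx=.78,fy=.78))
E
```

```text
{'time_s': 0.0, 'qpos': array([ 0.80624327, 18.43910724, -4.01498235, 83.17534744,  1.29650706,
       78.54057634, -3.25924683]), 'joint_velocities': array([ 0.01534207,  0.09350333, -0.0028641 , -0.04985174, -0.0367224 ,
       -0.03960719, -0.02660346]), 'effort': array([-2.58547143e-04, -4.91284704e+01, -4.03903294e-01, -3.12526345e+01,
       -6.40594075e-02,  4.37659642e-02,  1.61017233e-04]), 'tool_pos': array([ 6.49374629e-01, -5.29012978e-05,  1.85357073e-01]), 'tool_rot': array([-1.79890294e+02,  7.42021913e-03,  9.00040562e+01]), 'force': array([-0.54068881,  0.47942874, -0.17013006]), 'wrist_torque': array([ 0.0264828 , -0.01062669,  0.01114757]), 'grasp_force': 0.0, 'grip_width': 0.08690935945864162}
scene {'fov_y': 47.337757830270185, 'cx': 259.1928372610629, 'cy': 192.081192348337, 'position': array([0.12696542, 0.40136523, 0.71523781]), 'orientation': array([  47.09578541,   -0.20108399, -138.32985238])}
manifold [(0.91, [180.4, 303.0]), (0.77, [313.9, 308.8])]
nut_mid [(0.93, [203.5, 257.6]), (0.68, [322.4, 285.1])]
pin_tip [(0.89, [206.6, 256.3]), (0.73, [320.6, 281
[... 223 characters left out ...]
])]
tape_roll [(0.73, [144.8, 230.6])]
side {'fov_y': 49.993307400064324, 'cx': 257.09823384722625, 'cy': 196.7838442738802, 'position': array([0.12146705, 0.73973301, 0.49802561]), 'orientation': array([  66.38508107,   -0.69294988, -151.77658475])}
manifold [(0.7, [212.4, 272.4]), (0.66, [219.2, 248.3]), (0.61, [324.5, 262.4])]
nut_mid [(0.54, [226.7, 233.7]), (0.53, [327.3, 241.8]), (0.5, [181.0, 209.2])]
pin_tip [(0.69, [228.0, 233.3]), (0.55, [328.2, 239.2])]
keyhole_plate [(0.79, [216.4, 247.4])]
plate_handle [(0.6, [214.1, 250.8])]
mat_top [(0.83, [292.8, 213.3]), (0.21, [218.2, 249.5])]
beaker [(0.71, [182.3, 209.9])]
bottle [(0.85, [211.3, 189.9])]
tape_roll [(0.72, [158.5, 238.1])]
```

View pics/scene0.png

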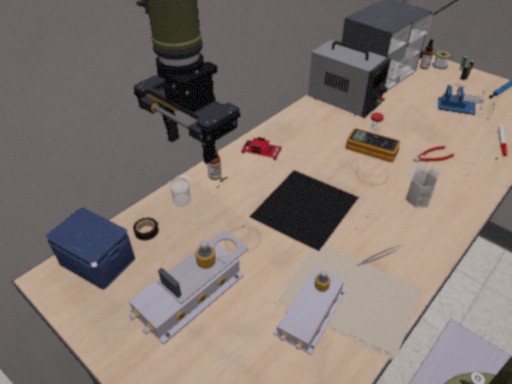

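View pics/side0.png

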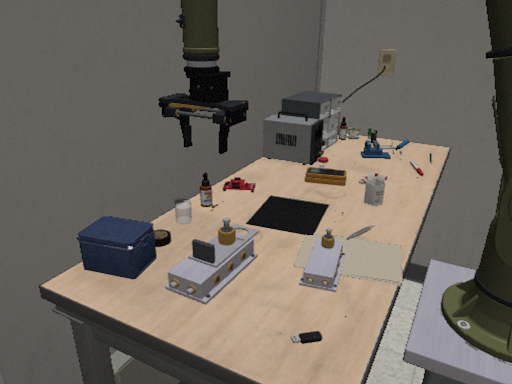

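The scene picture shows two nut and manifold candidates. The larger block at (190,290) has the plate with its dark handle at (170,283) and its nut at (205,257). The smaller look-alike is at (313,308), with its nut at (322,284). I choose the larger one, which carries the plate; the mat is at (306,208). The beaker (180,190), bottle (215,167) and tape roll (145,229) stand behind it.

```bash
cat > h.py <<'E'
from cell import env, viewer, boxes_of, masks_of
import cv2, numpy as np
from scipy.spatial.transform import Rotation as R
from scipy.optimize import least_squares
def save(c,n,crop=None,f=1):
    im=cv2.cvtColor(viewer.read_camera(c),cv2.COLOR_RGB2BGR)
    if crop: x0,y0,x1,y1=crop; im=im[y0:y1,x0:x1]
    cv2.imwrite(f"pics/{n}.png",cv2.resize(im,None,fx=f,fy=f,interpolation=cv2.INTER_CUBIC)); return im
def RT(k): return R.from_euler("xyz",k["orientation"],degrees=True)
def proj(k,p):
    q=RT(k).inv().apply(np.atleast_2d(p)-k["position"]); f=192/np.tan(np.radians(k["fov_y"]/2))
    return np.c_[k["cx"]+f*q[:,0]/-q[:,2], k["cy"]-f*q[:,1]/-q[:,2]]
def onz(k,uv,z):
    f=192/np.tan(np.radians(k["fov_y"]/2)); uv=np.atleast_2d(uv)
    d=RT(k).apply(np.c_[(uv[:,0]-k["cx"])/f,-(uv[:,1]-k["cy"])/f,-np.ones(len(uv))])
    return k["position"]+d*((z-k["position"][2])/d[:,2])[:,None]
def tri(obs): # [(k,uv)]
    return least_squares(lambda p:np.concatenate([proj(k,p)[0]-uv for k,uv in obs]),[.6,0,.05]).x
def tool(o,v): return R.from_euler("xyz",o["tool_rot"],degrees=True).inv().apply(v)
E
python3 - <<'E'
from h import *
ks=viewer.get_calibration("scene"); kd=viewer.get_calibration("side"); kw=viewer.get_calibration("wrist"); print(kw)
for n,a,b in [("pin",(206.6,245),(227,222)),("nut",(205,257),(227,236)),("handle",(170,283),(204,251)),("mat",(306,208.5),(290,214)),("beaker",(181,190),(182.5,210)),("bottle",(215.4,168),(206,190)),("tape",(145,229),(158.5,238))]:
    p=tri([(ks,a),(kd,b)]); print(n,p.round(3),(proj(ks,p)[0]-a).round(1),(proj(kd,p)[0]-b).round(1))
A=save("scene","a",(120,220,260,345),4); 
W=save("wrist","w0")
for t in ["nut_mid","pin_tip","plate_handle","mat_top"]:
    print(t,[(round(d["conf"],2),np.round(d["location"],1).tolist()) for d in boxes_of("wrist",t)])
for c,k in (("scene",ks),("side",kd)):
    viewer.read_camera(c)
    for t in ["mat_top","plate_handle"]:
        m=masks_of(c,t)
        if m:
            ct=max(cv2.findContours(m[0]["pixels"].astype(np.uint8),0,2)[0],key=cv2.contourArea)
            ap=cv2.approxPolyDP(ct,6,True)[:,0]; print(c,t,ap.tolist()); 
            if t=="mat_top": print(onz(k,ap.astype(float),.003).round(3).tolist())
E
```

```text
{'fov_y': 70.07791793999878, 'cx': 259.72416290859763, 'cy': 195.64439965398546, 'position': array([0.65010688, 0.08478667, 0.38218422]), 'orientation': array([-1.77616420e+01, -8.35629168e-02, -4.98872682e-03])}
pin [0.548 0.071 0.092] [-0.1 -0. ] [0.1 0. ]
nut [0.547 0.078 0.063] [0.7 0.5] [-0.8 -0.4]
handle [0.547 0.162 0.069] [0.4 0.3] [-0.5 -0.3]
mat [ 0.518 -0.204  0.002] [-0. -0.] [0. 0.]
beaker [ 0.757 -0.038  0.027] [0.1 0.1] [-0.1 -0.1]
bottle [ 0.735 -0.125  0.054] [-1.3 -0.9] [1.6 0.9]
tape [0.736 0.085 0.008] [0.3 0.2] [-0.3 -0.2]
nut_mid [(0.77, [34.2, 200.7]), (0.66, [171.1, 111.8]), (0.6, [166.5, 76.5])]
pin_tip [(0.73, [29.6, 207.0]), (0.7, [166.6, 113.6])]
plate_handle [(0.95, [169.8, 76.8])]
mat_top [(0.25, [171.2, 75.9])]
scene mat_top [[294, 170], [251, 217], [319, 251], [357, 197]]
[[0.624, -0.293, 0.003], [0.594, -0.099, 0.003], [0.422, -0.121, 0.003], [0.451, -0.314, 0.003]]
scene plate_handle [[247, 248], [223, 232], [209, 244], [233, 241], [231, 256], [203, 270], [193, 254], [169, 273], [160, 269], [158, 283], [182, 302]]
side mat_top [[248, 223], [312, 234], [327, 205], [271, 195]]
[[0.591, -0.098, 0.003], [0.423, -0.125, 0.003], [0.449, -0.309, 0.003], [0.621, -0.294, 0.003]]
side plate_handle [[258, 230], [233, 223], [247, 235], [230, 245], [218, 236], [194, 239], [189, 257], [217, 266]]
```

View pics/a.png

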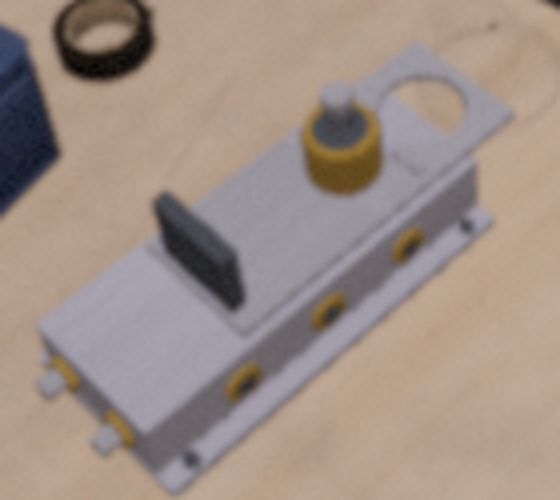

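View pics/w0.png

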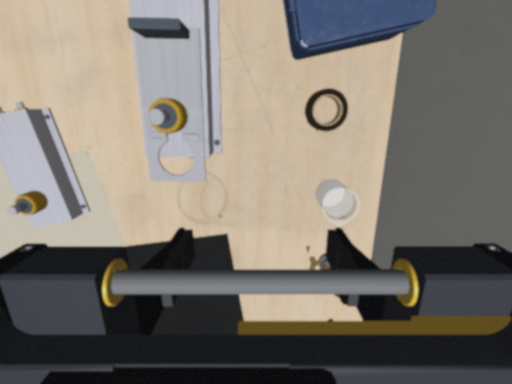

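The crop confirms the larger block: the plate with its handle at crop (200,250), brass nut (342,150) and keyhole (425,105). In the wrist picture the pin top is at (158,117), the handle at (158,27), the plate's far corners at (150,181) and (204,180), and the beaker, tape roll and bottle are off to the right.

Run:
```python
from h import *
im=cv2.imread("pics/w0.png"); o=env.get_obs()
kw=viewer.get_calibration("wrist"); ks=viewer.get_calibration("scene"); kd=viewer.get_calibration("side")
print("plate corners",onz(kw,[(150,181),(204,180)],.049).round(4).tolist())
print("hole",onz(kw,[(180,158)],.049).round(4).tolist())
print("pin top",onz(kw,[(157,117)],.105).round(4).tolist(), onz(ks,[(204.3,244.5)],.105).round(4).tolist())
print("handle top",onz(kw,[(130,23),(188,27)],.089).round(4).tolist())
viewer.read_camera("wrist")
for t in ["plate_handle","nut_mid","pin_tip"]:
    for m in masks_of("wrist",t)[:2]:
        p=m["pixels"]; ys,xs=np.nonzero(p); print(t,m["conf"],m["location"],len(xs),xs.min(),xs.max(),ys.min(),ys.max())
# brass hue centroid
hsv=cv2.cvtColor(im,cv2.COLOR_BGR2HSV); b=cv2.inRange(hsv[60:190,120:240],(12,110,90),(30,255,255)); n,l,s,c=cv2.connectedComponentsWithStats(b); i=1+s[1:,4].argmax(); print("brass",s[i]+[120,60,0,0,0],c[i]+[120,60])
cv2.imwrite("pics/w0c.png",cv2.resize(im[0:200,110:240],None,fx=3,fy=3,interpolation=cv2.INTER_CUBIC))
```

```text
plate corners [[0.5128, -0.0026, 0.049], [0.5807, -0.0013, 0.049]]
hole [[0.5531, 0.0265, 0.049]]
pin top [[0.5506, 0.0764, 0.105]] [[0.5432, 0.0801, 0.105]]
handle top [[0.5293, 0.1604, 0.089], [0.5832, 0.1571, 0.089]]
plate_handle 0.73 [169.0, 77.2] 7793 127 205 16 181
plate_handle 0.45 [167.4, 115.3] 1076 148 186 99 132
nut_mid 0.84 [171.0, 112.5] 868 148 187 98 132
nut_mid 0.76 [33.5, 202.3] 577 14 47 190 215
pin_tip 0.84 [166.0, 114.2] 1071 148 186 98 133
pin_tip 0.62 [29.3, 205.1] 714 7 47 191 214
brass [150  99  34  34 384] [171.43489583 114.6484375 ]
```

View pics/w0c.png

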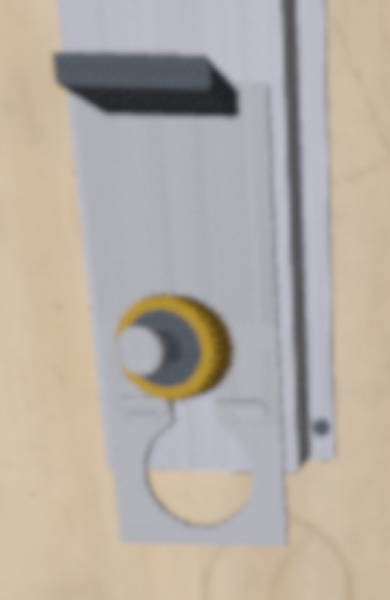

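The crop shows the plate corners at (122,541) and (287,541), the plate's right edge from (268,90) down to (287,541), the handle's top face from (55,55) to (210,58), its foot line from (108,111) to (238,113), and the nut ellipse at about (175,347).

Run:
```python
from h import *
from scipy.optimize import least_squares
k=viewer.get_calibration("wrist"); ks=viewer.get_calibration("scene")
c=lambda u,v:(u/3+110-.33,v/3-.33)
# plate-frame pts (x,y,z world height); view: right=+x
obs=[((-35,-80,49),c(122,541)),((35,-80,49),c(287,541)),((-25,90,89),c(55,54)),((25,90,89),c(209,57)),((-25,80,49),c(108,111)),((25,80,49),c(238,113)),((0,0,105),c(141,350)),((0,-72,49),c(199,524)),((-22,-50,49),c(146,468)),((22,-50,49),c(254,468)),
((0,0,79.5),c(173,349))]
P=np.array([a for a,b in obs])/1e3; U=np.array([b for a,b in obs])
def W(x): 
    s,co=np.sin(x[2]),np.cos(x[2]); return np.c_[x[0]+co*P[:,0]-s*P[:,1],x[1]+s*P[:,0]+co*P[:,1],P[:,2]]
r=least_squares(lambda x:(proj(k,W(x))-U).ravel(),[.55,.075,0],loss="soft_l1")
print(r.x,np.degrees(r.x[2])); print((proj(k,W(r.x))-U).round(1).tolist())
ab=[((0,0,.105),(204,244.5))]
q=W(r.x); print(q[6],proj(ks,q[6]),proj(ks,q[2:4]),"seen (160,269)-(182,302 bottom)")
```

```text
[ 0.54998478  0.07726352 -0.02582898] -1.4798912693643416
[[-0.3, 0.4], [0.5, 1.8], [-1.3, -3.9], [1.5, -3.3], [-0.7, -0.0], [2.5, 0.7], [-0.4, -0.3], [1.6, 0.6], [-0.0, 1.2], [0.1, 2.1], [-2.4, -0.6]]
[0.54998478 0.07726352 0.105     ] [[202.88226661 241.70131216]] [[173.7611886  284.75764132]
 [155.86428001 268.53409581]] seen (160,269)-(182,302 bottom)
```

Emit:
{"fn": "apply_moves", "kwargs": {
  "moves": [
    [0.1, -0.13, 0, 0, 0, 0, 1],
    [0.2, -0.26, 0, 0, 0, 0, 1],
    [0.3, -0.4, 0, 0, 0, 0, 1],
    [0.385, -0.5, 0, 0, 0, 0, 1],
    [0.385, -0.5, 0, 0, 0, 0, 1],
    [0.385, -0.5, 0, 0, 0, 0, 1],
    [0.385, -0.5, 0, 0, 0, 0, 1]
  ]
}}

```text
time_s: 2.5
tool_pos: [0.5508, 0.0758, 0.1865]
tool_rot: [180.0, 0.0, 89.9]
force: [0.4, -1.3, 0.3]
grip_width: 0.0871
grasp_force: 0.0
```

Run:
```python
from h import *
o=env.get_obs(); print(o["tool_pos"],o["tool_rot"],o["qpos"]); k=viewer.get_calibration("wrist"); print(k["position"],k["orientation"])
save("wrist","w1")
for t in ["nut_mid","pin_tip","plate_handle"]: print(t,[(d["conf"],d["location"]) for d in boxes_of("wrist",t)][:2])
print(proj(k,[[.55,.077,.105],[.55,.077,.0793]]))
```

```text
[0.55080587 0.07576826 0.18654703] [1.79962212e+02 3.39795968e-02 8.99129892e+01] [ -3.85456864   7.2386842   -7.35899912  96.58454426   0.99411197
  76.20732617 -11.47907619]
[0.55091788 0.16069311 0.38220779] [-17.79182403  -0.11900281  -0.09352557]
nut_mid [(0.74, [256.3, 176.6]), (0.42, [400.1, 169.2])]
pin_tip [(0.66, [128.2, 248.0]), (0.63, [254.8, 180.4])]
plate_handle []
[[258.44079144 190.90523209]
 [258.49426293 184.42671023]]
```

View pics/w1.png

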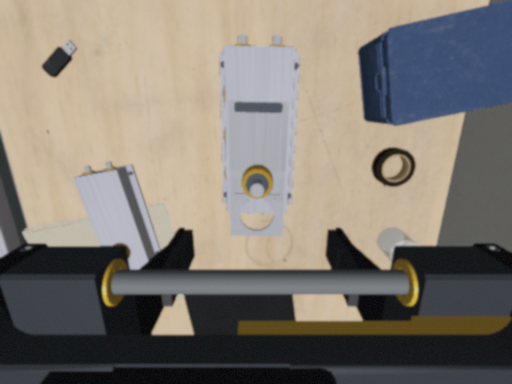

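The wrist view now has the pin top at about (257,188), the nut at (257,180), the handle at (258,107), and the wide hole at (257,217). The plate's far end is at row 234.

Run:
```python
from h import *
k=viewer.get_calibration("wrist"); im=cv2.imread("pics/w1.png")
hsv=cv2.cvtColor(im,cv2.COLOR_BGR2HSV); b=cv2.inRange(hsv,(12,110,90),(30,255,255)); b[:150]=0;b[210:]=0;b[:,:220]=0;b[:,300:]=0
ys,xs=np.nonzero(b); print("brass",xs.min(),xs.max(),ys.min(),ys.max())
g=cv2.cvtColor(im,cv2.COLOR_BGR2GRAY); print(g[176:202:2,240:276:2])
# handle dark, hole
d=(g[90:125,225:295]<80).astype(np.uint8); ys,xs=np.nonzero(d); print("handle dark",xs.min()+225,xs.max()+225,ys.min()+90,ys.max()+90, cv2.minAreaRect(np.c_[xs+225,ys+90].astype(np.float32)))
print("pin",onz(k,[(257.5,188)],.105)); print("handle",onz(k,[(235,104),(281,104)],.089))
cv2.imwrite("pics/w1c.png",cv2.resize(im[95:245,215:300],None,fx=4,fy=4,interpolation=cv2.INTER_CUBIC))
```

```text
brass 242 271 166 196
[[174 143 126 139 127  99  89  88  89  87  88  89 105 132 134 114 142 172]
 [171 142 135 133 104  88  86  86  85  84  86  88  89 111 136 131 134 171]
 [168 140 140 119  90  87  85  74  73  66  70  82  86  92 127 136 136 171]
 [168 144 139 108  87  87  78  80  88  88  76  78  87  88 115 138 137 167]
 [169 149 139 105  87  88 112 145 157 153 131  94  85  86 109 138 145 170]
 [170 153 139 107  88 111 156 173 175 174 170 138  91  85 111 137 152 172]
 [174 163 144 121  93 139 169 175 174 176 175 162 113  90 124 139 155 172]
 [175 169 151 134 110 149 171 175 174 176 174 167 127 111 136 148 169 174]
 [165 164 154 143 133 151 171 176 175 177 174 164 129 133 142 158 171 173]
 [166 165 165 157 146 151 165 176 175 176 173 160 143 146 149 156 158 158]
 [171 172 172 171 166 156 155 166 171 170 163 150 154 164 168 168 167 167]
 [174 173 171 174 173 176 175 166 162 164 170 171 172 172 171 171 171 162]
 [174 174 172 172 172 180 182 180 180 181 184 182 176 172 173 170 173 172]]Traceback (most recent call last):
  File "<stdin>", line 7, in <module>
    return umr_minimum(a, axis, None, out, keepdims, initial, where)
ValueError: zero-size array to reduction operation minimum which has no identity
```

Emit:
{"fn": "apply_moves", "kwargs": {
  "moves": [
    [0.005, -0.0075, 0, 0, 0, 0.1, 1],
    [0.005, -0.0075, 0.05, 0, 0, 0.2, 1],
    [0.005, -0.0075, 0.1, 0, 0, 0.3, 1],
    [0.005, -0.0075, 0.15, 0, 0, 0.4, 1],
    [0.005, -0.0075, 0.2, 0, 0, 0.5, 1],
    [0.005, -0.0075, 0.25, 0, 0, 0.6, 1],
    [0.005, -0.0075, 0.3, 0, 0, 0.7, 1],
    [0.005, -0.0075, 0.35, 0, 0, 0.8, 1],
    [0.005, -0.0075, 0.4, 0, 0, 0.9, 1],
    [0.005, -0.0075, 0.45, 0, 0, 1, 1],
    [0.005, -0.0075, 0.5, 0, 0, 1, 1],
    [0.005, -0.0075, 0.55, 0, 0, 1, 1],
    [0.005, -0.0075, 0.6, 0, 0, 1, 1],
    [0.005, -0.0075, 0.64, 0, 0, 1, 1],
    [0.005, -0.0075, 0.64, 0, 0, 1, 1],
    [0.005, -0.0075, 0.64, 0, 0, 1, 1]
  ]
}}

```text
time_s: 4.3
tool_pos: [0.5486, 0.0779, 0.0584]
tool_rot: [180.0, 0.0, 4.1]
force: [-0.2, 0.5, 0.5]
grip_width: 0.0873
grasp_force: 0.0
```

Run:
```python
from h import *
o=env.get_obs(); print(o["tool_pos"],o["tool_rot"],o["qpos"],o["force"]); k=viewer.get_calibration("wrist")
save("wrist","w2"); print(proj(k,[[.5485,.078,.105],[.5485,.078,.0793]]))
```

```text
[0.54856543 0.07793634 0.05842788] [1.79997446e+02 2.94290398e-03 4.08338700e+00] [ -9.20437785  12.58202765  -1.82652435 105.66426136   0.4540306
  61.76387885 -97.11851075] [-0.18889015  0.4644622   0.47505664]
[[260.52339685 253.14109784]
 [260.38336459 234.72072221]]
```

View pics/w2.png

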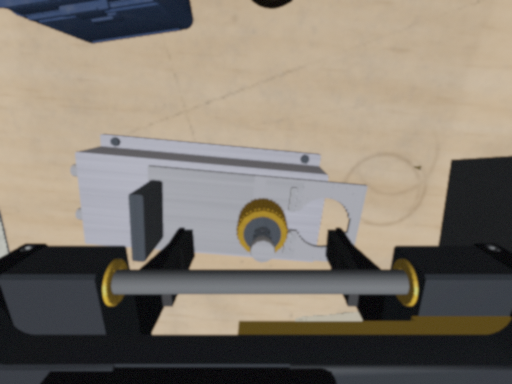

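Run:
```python
from h import *
k=viewer.get_calibration("wrist"); im=cv2.imread("pics/w2.png")
hsv=cv2.cvtColor(im,cv2.COLOR_BGR2HSV); b=cv2.inRange(hsv,(12,110,70),(30,255,255)); b[:180]=0;b[265:]=0;b[:,:220]=0;b[:,310:]=0
ys,xs=np.nonzero(b); print("brass",xs.min(),xs.max(),ys.min(),ys.max())
# inner/outer outline of nut top predicted for candidates
t=np.linspace(0,2*np.pi,60)
for x,y in [(.5485,.078),(.55,.0773),(.552,.077)]:
    c=proj(k,np.c_[x+.018*np.cos(t),y+.018*np.sin(t),0*t+.0795]); p=proj(k,np.c_[x+.008*np.cos(t),y+.008*np.sin(t),0*t+.105]); lo=proj(k,np.c_[x+.018*np.cos(t),y+.018*np.sin(t),0*t+.0495])
    print(x,y,"top",c.min(0),c.max(0),"low",lo.min(0),"pin",p.min(0),p.max(0))
g=cv2.cvtColor(im,cv2.COLOR_BGR2GRAY); print(g[228:268:2,244:282:2])
```

```text
brass 238 287 200 250
0.5485 0.078 top [234.81792686 211.02385248] [286.05154029 257.64494333] low [238.00805058 197.46982126] pin [247.556584  241.4728949] [273.60943118 264.65073242]
0.55 0.0773 top [235.91042693 209.03581304] [287.259217   255.86945755] low [238.96507696 195.71852208] pin [248.83979149 239.30920149] [274.95967157 262.60797926]
0.552 0.077 top [236.46826995 206.30854623] [287.97632707 253.43468378] low [239.45860857 193.31775028] pin [249.52451164 236.33897205] [275.73715688 259.80436623]
[[117  87  84  83  83  80  72  67  62  61  61  63  74  81  80  82  81  87
  121]
 [103  84  84  84  83  73  60  60  63  67  64  60  62  73  80  81  80  81
  110]
 [ 95  82  82  82  83  72  64  60  60  60  59  61  56  71  81  82  81  81
  102]
 [ 95  84  82  85  81  66  61  62  63  64  62  59  63  72  80  81  79  82
  102]
 [ 97  83  83  84  77  60  61  73  75  78  75  68  65  71  80  82  80  81
  104]
 [105  83  81  82  76  68  77  84  86  87  87  83  77  66  78  82  81  82
  112]
 [119  87  84  82  78  81  91 101 111 119 118 103  93  83  81  83  80  87
  122]
 [132 102  84  84  8
[... 333 characters left out ...]
 170 170 169 171 170 170 170 168 145 143 158
  162]
 [164 162 160 153 167 168 168 168 169 169 168 170 169 169 168 156 159 165
  164]
 [168 168 168 160 166 169 168 169 168 168 168 167 168 168 167 166 166 166
  166]
 [178 179 178 175 170 169 169 170 170 171 170 169 170 170 170 168 168 168
  167]
 [181 181 182 181 177 170 165 165 166 166 166 167 168 170 174 176 176 175
  174]
 [179 180 180 180 179 177 170 165 164 163 165 166 172 178 180 181 180 180
  180]
 [178 180 178 178 180 179 178 176 173 174 175 176 178 179 180 181 181 182
  182]
 [180 179 178 179 180 179 180 180 178 178 178 178 179 177 178 179 179 180
  180]
 [178 178 179 179 180 179 180 180 179 179 178 177 176 174 176 179 179 180
  179]]
```

In this picture the pin top is at about (262,252) and the nut is between the fingers, centred at column 262. That puts the axis at about (0.5495, 0.077), so I nudge 1 mm and close.

Emit:
{"fn": "apply_moves", "kwargs": {
  "moves": [
    [0.005, 0.005, 0, 0, 0, 0, 1],
    [0.005, 0.005, 0, 0, 0, 0, 0],
    [0.005, 0.005, 0, 0, 0, 0, 0],
    [0.005, 0.005, 0, 0, 0, 0, 0],
    [0.005, 0.005, 0, 0, 0, 0, 0],
    [0.005, 0.005, 0, 0, 0, 0, 0],
    [0.005, 0.005, 0, 0, 0, 0, 0],
    [0.005, 0.005, 0, 0, 0, 0, 0],
    [0.005, 0.005, 0, 0, 0, 0, 0],
    [0.005, 0.005, 0, 0, 0, 0, 0]
  ],
  "grip_force": 25
}}

```text
time_s: 5.35
tool_pos: [0.5496, 0.077, 0.0585]
tool_rot: [180.0, -0.0, 4.1]
force: [-0.4, -0.1, 0.4]
grip_width: 0.023
grasp_force: 0.0
```

Run:
```python
from h import *
o=env.get_obs(); print(o["tool_pos"],o["force"],o["grip_width"],o["grasp_force"],o["time_s"])
a=save("wrist","w3",(130,150,390,310),2); b=save("side","s3",(160,180,300,300),3.7)
a=cv2.imread("pics/w3.png");b=cv2.imread("pics/s3.png")[:,:520]
b=cv2.copyMakeBorder(b,0,0,0,520-b.shape[1],0); v=np.vstack([a,b]); cv2.imwrite("pics/ws3.png",cv2.resize(v,None,fx=.75,fy=.75))
o=env.get_obs(); print(o["grip_width"],o["grasp_force"])
```

```text
[0.54960737 0.07702864 0.05847353] [-0.40692126 -0.13621896  0.37538953] 0.023032385108784033 0.0 5.35
0.015213125427482384 18.56626868247986
```

View pics/ws3.png

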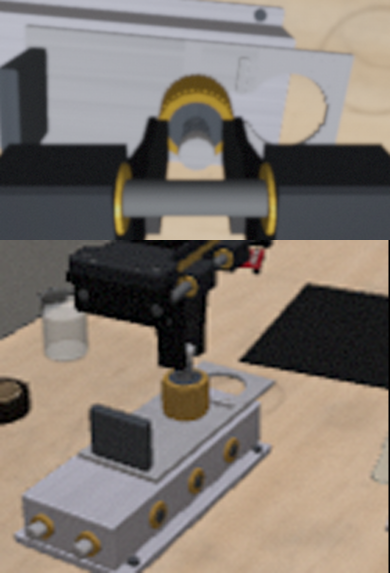

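The fingers have closed on the pin head (opening 15 mm), with the fingertips above the nut top: crop (172,366) against the nut top at (185,375). So the tips are higher than the TCP reading says, and I check the heights.

Run:
```python
from h import *
kd=viewer.get_calibration("side"); kw=viewer.get_calibration("wrist"); o=env.get_obs()
print(o["tool_pos"],o["qpos"],o["force"])
p=np.array([.5495,.077,0])
for z in (.0493,.0585,.0793,.09,.105): print(z,proj(kd,p+[0,.012,z]),proj(kd,p+[0,0,z]))
im=cv2.imread("pics/s3.png")
hsv=cv2.cvtColor(im,cv2.COLOR_BGR2HSV); b=cv2.inRange(hsv,(12,110,70),(30,255,255)); n,l,s,c=cv2.connectedComponentsWithStats(b)
for r in s[1:]:
    if r[4]>200: print((r[:2]/3.7+[160,180]).round(1),((r[:2]+r[2:4])/3.7+[160,180]).round(1))
```

```text
[0.5496051  0.07663814 0.05846657] [ -9.1362777   12.67307621  -1.76489069 105.54759522   0.48439372
  61.79116726 -97.02543385] [ 0.68488389 -4.33925932  0.90397834]
0.0493 [[222.4840733  242.84737216]] [[225.45437399 240.44070971]]
0.0585 [[222.39187434 239.1235079 ]] [[225.37538742 236.74731649]]
0.0793 [[222.18057225 230.5891352 ]] [[225.19439231 228.28402768]]
0.09 [[222.07030421 226.13547082]] [[225.09995474 223.86814954]]
0.105 [[221.91388935 219.81796253]] [[224.96601275 217.60505373]]
[224.3 180. ] [239.2 191.4]
[237.3 183. ] [244.1 190. ]
[224.3 193. ] [231.4 200.3]
[218.4 226.2] [235.4 244.9]
[240.8 251.4] [245.7 260. ]
[227.8 262.2] [233.2 271.4]
[213.8 274.1] [220.  284.1]
[171.4 278.9] [179.2 287.6]
[187.8 285.1] [195.9 294.1]
```

Run:
```python
from h import *
kd=viewer.get_calibration("side"); ks=viewer.get_calibration("scene"); o=env.get_obs()
for z in (.186,.22,.256): print(z,[proj(k,[[.65+s*.05,0,z] for s in(-1,1)]).round(0).tolist() for k in (kd,ks)])
g=cv2.cvtColor(cv2.imread("pics/side0.png"),cv2.COLOR_BGR2GRAY)
d=(g<60)
for u in (184,187,190,193,196,219,222,225,228): 
    r=np.nonzero(d[90:170,u])[0]+90; print(u,r.min(),r.max())
print(o["grip_width"],o["grasp_force"])
```

```text
0.186 [[[224.0, 167.0], [188.0, 160.0]], [[211.0, 175.0], [176.0, 153.0]]]
0.22 [[[223.0, 153.0], [187.0, 146.0]], [[210.0, 161.0], [174.0, 139.0]]]
0.256 [[[223.0, 137.0], [186.0, 131.0]], [[209.0, 145.0], [171.0, 123.0]]]
184 93 146
187 95 147
190 90 145
193 90 115
196 90 116
219 90 152
222 90 153
225 90 151
228 94 132
0.015213125427482384 18.56626868247986
```

Tips really sit about 33 mm above the reported TCP: at the start they project to z≈0.22 where 0.186 was reported, and the body begins 70 mm above the tips. I open, then descend 32 mm further to hold the nut.

Emit:
{"fn": "apply_moves", "kwargs": {
  "moves": [
    [0, 0, 0, 0, 0, 0, 1],
    [0, 0, 0, 0, 0, 0, 1],
    [0, 0, 0, 0, 0, 0, 1],
    [0, 0, 0, 0, 0, 0, 1],
    [0, 0, 0, 0, 0, 0, 1],
    [0, 0, 0, 0, 0, 0, 1],
    [0, 0, 0, 0, 0, 0, 1],
    [0, 0, 0, 0, 0, 0, 1],
    [0, 0, 0.02, 0, 0, 0, 1],
    [0, 0, 0.05, 0, 0, 0, 1],
    [0, 0, 0.08, 0, 0, 0, 1],
    [0, 0, 0.11, 0, 0, 0, 1],
    [0, 0, 0.14, 0, 0, 0, 1],
    [0, 0, 0.16, 0, 0, 0, 1],
    [0, 0, 0.16, 0, 0, 0, 1],
    [0, 0, 0.16, 0, 0, 0, 1]
  ]
}}

```text
time_s: 7.05
tool_pos: [0.5496, 0.0771, 0.0264]
tool_rot: [180.0, -0.0, 4.1]
force: [0.0, -0.3, -0.4]
grip_width: 0.0873
grasp_force: 0.0
```

Emit:
{"fn": "apply_moves", "kwargs": {
  "moves": [
    [0, 0.002, 0, 0, 0, 0, 0],
    [0, 0.002, 0, 0, 0, 0, 0],
    [0, 0.002, 0, 0, 0, 0, 0],
    [0, 0.002, 0, 0, 0, 0, 0],
    [0, 0.002, 0, 0, 0, 0, 0],
    [0, 0.002, 0, 0, 0, 0, 0],
    [0, 0.002, 0, 0, 0, 0, 0],
    [0, 0.002, 0, 0, 0, 0, 0],
    [0, 0.002, 0, 0, 0, 0, 0],
    [0, 0.002, 0, 0, 0, 0, 0],
    [0, 0.002, 0, 0, 0, 0, 0]
  ],
  "grip_force": 25
}}

```text
time_s: 8.15
tool_pos: [0.5496, 0.0765, 0.0265]
tool_rot: [180.0, -0.0, 4.1]
force: [0.1, -0.4, 0.3]
grip_width: 0.035
grasp_force: 25.0
```

Run:
```python
from h import *
o=env.get_obs(); print(o["tool_pos"],o["tool_rot"],o["qpos"],o["force"],o["wrist_torque"],o["grip_width"],o["grasp_force"])
save("side","s4",(160,180,300,300),5);
```

```text
[0.54964577 0.07651799 0.02649467] [ 1.79990954e+02 -5.34266252e-03  4.05386768e+00] [ -9.11564993  14.71118116  -1.76283906 107.12530868   0.53816089
  58.16706378 -97.05068984] [ 0.1452287  -0.39113129  0.2694602 ] [-0.03219283  0.11811031  0.00167232] 0.0350452477644575 25.000073608243838
```

Emit:
{"fn": "apply_moves", "kwargs": {
  "moves": [
    [0, 0, -0.001, 0, 0, -0.07, 0],
    [0, 0, -0.0025, 0, 0, -0.14, 0],
    [0, 0, -0.0035, 0, 0, -0.21, 0],
    [0, 0, -0.005, 0, 0, -0.28, 0],
    [0, 0, -0.006, 0, 0, -0.35, 0],
    [0, 0, -0.0075, 0, 0, -0.42, 0],
    [0, 0, -0.0085, 0, 0, -0.49, 0],
    [0, 0, -0.01, 0, 0, -0.56, 0],
    [0, 0, -0.011, 0, 0, -0.63, 0],
    [0, 0, -0.012, 0, 0, -0.7, 0],
    [0, 0, -0.0135, 0, 0, -0.77, 0],
    [0, 0, -0.0145, 0, 0, -0.84, 0],
    [0, 0, -0.016, 0, 0, -0.91, 0],
    [0, 0, -0.017, 0, 0, -0.97, 0],
    [0, 0, -0.0175, 0, 0, -1, 0],
    [0, 0, -0.0175, 0, 0, -1, 0],
    [0, 0, -0.0175, 0, 0, -1, 0]
  ]
}}

```text
time_s: 9.9
tool_pos: [0.5477, 0.0783, 0.0297]
tool_rot: [-179.8, -0.1, 90.0]
force: [-4.7, 2.0, 2.5]
grip_width: 0.035
grasp_force: 25.0
```

Run:
```python
from h import *
o=env.get_obs(); print(o["tool_pos"],o["tool_rot"],o["qpos"],o["force"],o["wrist_torque"],o["grip_width"],o["grasp_force"])
```

```text
[0.54767759 0.0783354  0.0296744 ] [-1.79796587e+02 -8.54620731e-02  9.00279600e+01] [  0.34640365  15.00049077 -12.61293004 106.66683791   3.63767886
  58.91189007 -13.71196186] [-4.68240129  1.98357673  2.47084188] [ 0.56475344  1.0186966  -0.00528099] 0.034975458472897895 25.00044147425797
```

Emit:
{"fn": "apply_moves", "kwargs": {
  "moves": [
    [0.002, -0.004, -0.001, 0, 0, -0.07, 0],
    [0.004, -0.008, -0.0025, 0, 0, -0.14, 0],
    [0.005, -0.01, -0.0035, 0, 0, -0.21, 0],
    [0.005, -0.01, -0.005, 0, 0, -0.28, 0],
    [0.005, -0.01, -0.006, 0, 0, -0.35, 0],
    [0.005, -0.01, -0.0075, 0, 0, -0.42, 0],
    [0.005, -0.01, -0.0085, 0, 0, -0.49, 0],
    [0.005, -0.01, -0.01, 0, 0, -0.56, 0],
    [0.005, -0.01, -0.011, 0, 0, -0.63, 0],
    [0.005, -0.01, -0.012, 0, 0, -0.7, 0],
    [0.005, -0.01, -0.0135, 0, 0, -0.77, 0],
    [0.005, -0.01, -0.0145, 0, 0, -0.84, 0],
    [0.005, -0.01, -0.016, 0, 0, -0.91, 0],
    [0.005, -0.01, -0.016, 0, 0, -0.97, 0],
    [0.005, -0.01, -0.016, 0, 0, -1, 0],
    [0.005, -0.01, -0.016, 0, 0, -1, 0]
  ]
}}

```text
time_s: 11.5
tool_pos: [0.5457, 0.0766, 0.0327]
tool_rot: [-179.9, -0.2, 175.8]
force: [-4.6, -1.4, 2.8]
grip_width: 0.0356
grasp_force: 25.0
```

Run:
```python
from h import *
o=env.get_obs(); print(o["tool_pos"],o["tool_rot"],o["qpos"],o["force"],o["wrist_torque"],o["grip_width"],o["grasp_force"])
```

```text
[0.54568946 0.07658734 0.03271895] [-179.91646163   -0.22516744  175.81769808] [ 10.10885274  15.64350575 -23.66650095 106.43302654   7.22412761
  59.62297343  69.35138324] [-4.57917012 -1.38329565  2.76663041] [-0.30103398  1.04806023 -0.42877317] 0.03556807083677395 24.999190269154496
```

The torque is now −0.43 N m, well over the thread friction, after 3.0 rad: the nut is at its stop. I open, rise and go over the handle.

Emit:
{"fn": "apply_moves", "kwargs": {
  "moves": [
    [0, 0, 0, 0, 0, 0, 1],
    [0, 0, 0, 0, 0, 0, 1],
    [0, 0, 0, 0, 0, 0, 1],
    [0, 0, 0, 0, 0, 0, 1],
    [0, 0, 0, 0, 0, 0, 1],
    [0, 0, 0, 0, 0, 0, 1],
    [0, 0, 0, 0, 0, 0, 1],
    [0, 0, -0.1, 0, 0, 0, 1],
    [0, 0, -0.2, 0, 0, 0, 1],
    [0, 0, -0.3, 0, 0, 0, 1],
    [0, 0, -0.4, 0, 0, 0, 1],
    [0, 0, -0.45, 0, 0, 0, 1],
    [0.006, 0.1, -0.45, 0, 0, -0.02, 1],
    [0.012, 0.2, -0.45, 0, 0, -0.035, 1],
    [0.018, 0.3, -0.45, 0, 0, -0.035, 1],
    [0.023, 0.42, -0.45, 0, 0, -0.035, 1],
    [0.023, 0.42, -0.45, 0, 0, -0.035, 1],
    [0.023, 0.42, -0.45, 0, 0, -0.035, 1],
    [0.023, 0.42, -0.45, 0, 0, -0.035, 1]
  ]
}}

```text
time_s: 13.4
tool_pos: [0.5485, 0.1615, 0.1223]
tool_rot: [-180.0, -0.1, 179.0]
force: [-0.0, -0.4, 0.3]
grip_width: 0.0872
grasp_force: 0.0
```

Run:
```python
from h import *
o=env.get_obs(); print(o["tool_pos"],o["tool_rot"],o["qpos"],o["force"]); k=viewer.get_calibration("wrist"); print(k["position"],k["orientation"])
a=save("wrist","w5"); s=save("side","s5",(160,180,300,300),3.66)
s=cv2.imread("pics/s5.png"); s=cv2.resize(s,(512,439))[:216]
cv2.imwrite("pics/ws5.png",np.vstack([a,s])[:600])
ax=[.547,.0766]
for yw in (0,-1.5): 
    r=R.from_euler("z",yw,degrees=True)
    print(yw,proj(k,np.r_[ax,0]+r.apply([[-.025,.09,.089],[.025,.09,.089],[.025,.08,.089],[-.025,.08,.089]])).round(1).tolist())
hsv=cv2.cvtColor(a,cv2.COLOR_BGR2HSV)
s0=cv2.imread("pics/s5.png"); b=cv2.inRange(cv2.cvtColor(s0,cv2.COLOR_BGR2HSV),(12,110,70),(30,255,255)); n,l,st,c=cv2.connectedComponentsWithStats(b)
for r in st[1:]:
    if r[4]>600: print((r[:2]/3.66+[160,180]).round(1),((r[:2]+r[2:4])/3.66+[160,180]).round(1))
```

```text
[0.54849639 0.16153978 0.12229534] [-1.79959445e+02 -7.55475723e-02  1.78976624e+02] [  4.95129419  13.22173839 -27.44695696  98.48393817   6.45240385
  69.94195206  64.87539197] [-0.04355599 -0.44237082  0.31100623]
[0.46473609 0.16389332 0.3180826 ] [-17.70714293   0.09190547  88.97457295]
0 [[264.5, 178.0], [265.2, 231.1], [254.3, 231.2], [252.9, 178.2]]
-1.5 [[265.2, 180.7], [264.5, 233.4], [253.6, 233.3], [253.7, 180.6]]
[218.2 224. ] [235.4 242.6]
```

View pics/ws5.png

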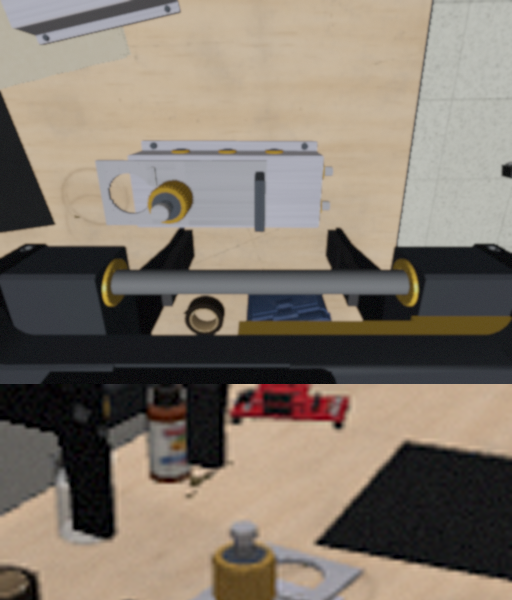

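The wrist picture shows the handle upright at columns 254 to 265, midway between the fingers. The nut at (170,200) has climbed: its top edge in the side view moved from 226 to 224. I descend and grip the handle.

Emit:
{"fn": "apply_moves", "kwargs": {
  "moves": [
    [0, 0, 0.1, 0, 0, 0, 1],
    [0, 0, 0.2, 0, 0, 0, 1],
    [0, 0, 0.3, 0, 0, 0, 1],
    [0, 0, 0.38, 0, 0, 0, 1],
    [0, 0, 0.44, 0, 0, 0, 1],
    [0, 0, 0.48, 0, 0, 0, 1],
    [0, 0, 0.49, 0, 0, 0, 1],
    [0, 0, 0.49, 0, 0, 0, 1],
    [0, 0, 0.49, 0, 0, 0, 1]
  ]
}}

```text
time_s: 14.4
tool_pos: [0.5497, 0.162, 0.0259]
tool_rot: [180.0, 0.1, 179.0]
force: [0.4, 0.4, 0.6]
grip_width: 0.0866
grasp_force: 0.0
```

Emit:
{"fn": "apply_moves", "kwargs": {
  "moves": [
    [0, 0, 0, 0, 0, 0, 0],
    [0, 0, 0, 0, 0, 0, 0],
    [0, 0, 0, 0, 0, 0, 0],
    [0, 0, 0, 0, 0, 0, 0],
    [0, 0, 0, 0, 0, 0, 0],
    [0, 0, 0, 0, 0, 0, 0],
    [0, 0, 0, 0, 0, 0, 0],
    [0, 0, 0, 0, 0, 0, 0],
    [0, 0, 0, 0, 0, 0, 0],
    [0, 0, 0, 0, 0, 0, 0],
    [0, 0, 0, 0, 0, 0, 0],
    [0, 0, 0, 0, 0, 0, 0],
    [0, 0, 0, 0, 0, 0, 0],
    [0, 0, 0, 0, 0, 0, 0]
  ],
  "grip_force": 55
}}

```text
time_s: 15.8
tool_pos: [0.5489, 0.1617, 0.0252]
tool_rot: [-180.0, 0.0, 179.0]
force: [-0.8, -0.3, -0.6]
grip_width: 0.0095
grasp_force: 55.0
```

Run:
```python
from h import *
o=env.get_obs(); print(o["tool_pos"],o["tool_rot"],o["force"],o["wrist_torque"],o["grip_width"],o["grasp_force"])
```

```text
[0.54894531 0.1616872  0.02516736] [-1.79992757e+02  1.61762717e-03  1.78950417e+02] [-0.7619814  -0.28053292 -0.61852771] [ 0.02224504 -0.00874325 -0.05058138] 0.009477851916671647 54.99955393373966
```

Emit:
{"fn": "apply_moves", "kwargs": {
  "moves": [
    [0, 0.02, 0, 0, 0, 0, 0],
    [0, 0.04, 0, 0, 0, 0, 0],
    [0, 0.06, 0, 0, 0, 0, 0],
    [0, 0.08, 0, 0, 0, 0, 0],
    [0, 0.1, 0, 0, 0, 0, 0],
    [0, 0.12, 0, 0, 0, 0, 0],
    [0, 0.14, 0, 0, 0, 0, 0],
    [0, 0.16, 0, 0, 0, 0, 0],
    [0, 0.18, 0, 0, 0, 0, 0],
    [0, 0.2, 0, 0, 0, 0, 0],
    [0, 0.22, 0, 0, 0, 0, 0],
    [0, 0.24, 0, 0, 0, 0, 0],
    [0, 0.25, 0, 0, 0, 0, 0],
    [0, 0.25, 0, 0, 0, 0, 0],
    [0, 0.25, 0, 0, 0, 0, 0]
  ]
}}

```text
time_s: 17.3
tool_pos: [0.5498, 0.2126, 0.0252]
tool_rot: [179.9, 0.0, 179.0]
force: [0.6, 0.3, -1.3]
grip_width: 0.0097
grasp_force: 55.0
```

Run:
```python
from h import *
o=env.get_obs(); print(o["tool_pos"],o["tool_rot"],o["force"],o["wrist_torque"],o["grip_width"],o["grasp_force"])
im=save("wrist","w6",(60,130,330,300),2.9)
```

```text
[0.54977456 0.21255831 0.02516967] [1.79945318e+02 4.30956962e-03 1.78982370e+02] [ 0.5529931   0.29636323 -1.34950141] [ 0.22067121 -0.04998504  0.04620152] 0.009715214798070986 55.00159746967256
```

View pics/w6.png

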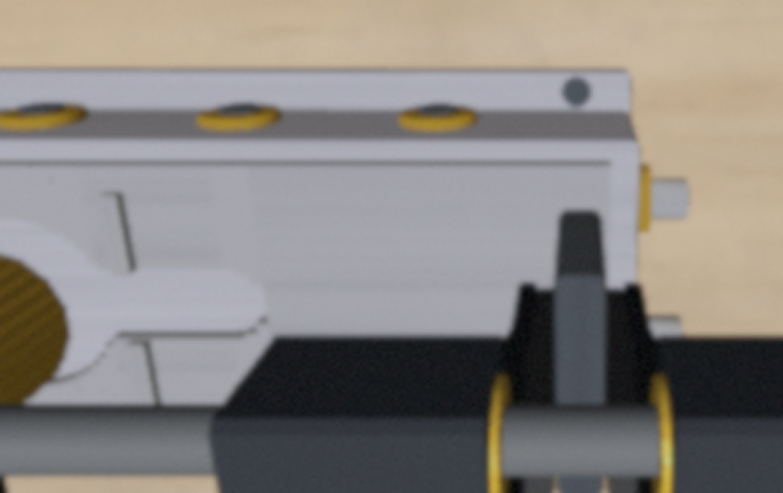

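The picture shows the plate slid 51 mm: the slot now trails right of the nut at (190,300), and the nut at (20,330) lies inside the wide hole. I lift.

Emit:
{"fn": "apply_moves", "kwargs": {
  "moves": [
    [0, 0, -0.01, 0, 0, 0, 0],
    [0, 0, -0.02, 0, 0, 0, 0],
    [0, 0, -0.035, 0, 0, 0, 0],
    [0, 0, -0.05, 0, 0, 0, 0],
    [0, 0, -0.07, 0, 0, 0, 0],
    [0, 0, -0.09, 0, 0, 0, 0],
    [0, 0, -0.11, 0, 0, 0, 0],
    [0, 0, -0.13, 0, 0, 0, 0]
  ]
}}

```text
time_s: 18.15
tool_pos: [0.55, 0.2118, 0.0516]
tool_rot: [-180.0, 0.0, 179.0]
force: [0.7, 0.4, -2.4]
grip_width: 0.0095
grasp_force: 55.0
```

Run:
```python
from h import *
o=env.get_obs(); print(o["tool_pos"],o["tool_rot"],o["force"],o["wrist_torque"],o["grip_width"],o["grasp_force"])
```

```text
[0.54996855 0.21177586 0.05164135] [-1.79999549e+02  1.82213686e-02  1.78954008e+02] [ 0.66343204  0.38870056 -2.40764111] [ 0.17667803 -0.03253251  0.00958604] 0.009476545596103501 55.001684026792645
```

Emit:
{"fn": "apply_moves", "kwargs": {
  "moves": [
    [0, 0, -0.04, 0, 0, 0, 0],
    [0, 0, -0.1, 0, 0, 0, 0],
    [0, 0, -0.18, 0, 0, 0, 0],
    [0, 0, -0.26, 0, 0, 0, 0],
    [0, 0, -0.32, 0, 0, 0, 0],
    [0, 0, -0.35, 0, 0, 0, 0],
    [0, 0, -0.35, 0, 0, 0, 0],
    [0.01, -0.04, -0.35, 0, 0, 0, 0],
    [0.02, -0.12, -0.35, 0, 0, 0, 0],
    [0.03, -0.22, -0.35, 0, 0, 0, 0],
    [0.045, -0.33, -0.35, 0, 0, 0, 0],
    [0.06, -0.44, -0.35, 0, 0, 0, 0],
    [0.075, -0.55, -0.35, 0, 0, 0, 0],
    [0.09, -0.66, -0.35, 0, 0, 0, 0],
    [0.1, -0.76, -0.35, 0, 0, 0, 0],
    [0.11, -0.84, -0.35, 0, 0, 0, 0],
    [0.12, -0.9, -0.35, 0, 0, 0, 0]
  ]
}}

```text
time_s: 19.85
tool_pos: [0.5215, 0.0301, 0.1202]
tool_rot: [-180.0, -0.1, 178.8]
force: [-0.4, 0.2, -1.7]
grip_width: 0.0097
grasp_force: 55.0
```

Emit:
{"fn": "apply_moves", "kwargs": {
  "moves": [
    [0.005, -0.06, 0, 0, 0, 0, 0],
    [0.01, -0.16, 0, 0, 0, 0, 0],
    [0.01, -0.27, 0, 0, 0, 0, 0],
    [0.01, -0.38, 0, 0, 0, 0, 0],
    [0.01, -0.49, 0, 0, 0, 0, 0],
    [0.01, -0.6, 0, 0, 0, 0, 0],
    [0.01, -0.7, 0, 0, 0, 0, 0],
    [0.01, -0.76, 0, 0, 0, 0, 0],
    [0.01, -0.79, 0, 0, 0, 0, 0],
    [0.01, -0.79, 0, 0, 0, 0, 0],
    [0.01, -0.79, 0, 0, 0, 0, 0]
  ]
}}

```text
time_s: 20.95
tool_pos: [0.5178, -0.1244, 0.1211]
tool_rot: [180.0, -0.0, 179.0]
force: [-0.6, -0.3, -2.3]
grip_width: 0.0096
grasp_force: 55.0
```

Run:
```python
from h import *
o=env.get_obs(); print(o["tool_pos"],o["tool_rot"],o["qpos"],o["force"],o["wrist_torque"],o["grip_width"],o["grasp_force"])
for c in ("scene","side"):
    k=viewer.get_calibration(c); im=save(c,c+"7")
    for t in ("mat_top","keyhole_plate"):
        m=masks_of(c,t)
        for q in m[:2]:
            ct=max(cv2.findContours(q["pixels"].astype(np.uint8),0,2)[0],key=cv2.contourArea); ap=cv2.approxPolyDP(ct,4,True)[:,0].astype(float)
            print(c,t,round(q["conf"],2),ap.tolist()); 
    h=np.array([.522,o["tool_pos"][1],.14]); print("pred plate corners z.14",proj(k,h+[[-.035,.007,0],[.035,.007,0],[.035,-.165,0],[-.035,-.165,0]]).round(0).tolist(),"mat corners .003",proj(k,[[.594,-.099,.003],[.422,-.122,.003]]).round(0).tolist())
```

```text
[ 0.51780045 -0.1244271   0.12108112] [ 1.79954911e+02 -6.31747329e-03  1.79031249e+02] [ 24.67544276   7.35031158 -15.03914823 104.31306985   1.99632784
  68.61071306  98.05683961] [-0.55966531 -0.25129251 -2.30131237] [ 0.29626763 -0.06045735  0.02593678] 0.009565507094772703 55.001811096444726
scene mat_top 0.8 [[357.0, 197.0], [317.0, 179.0], [299.0, 190.0], [283.0, 182.0], [251.0, 217.0], [319.0, 251.0]]
scene keyhole_plate 0.74 [[347.0, 150.0], [322.0, 137.0], [303.0, 151.0], [296.0, 166.0], [291.0, 165.0], [288.0, 180.0], [278.0, 168.0], [275.0, 176.0], [299.0, 190.0]]
pred plate corners z.14 [[297.0, 189.0], [270.0, 174.0], [320.0, 137.0], [346.0, 149.0]] mat corners .003 [[251.0, 217.0], [319.0, 251.0]]
side mat_top 0.87 [[247.0, 222.0], [311.0, 235.0], [328.0, 205.0], [271.0, 196.0]]
side keyhole_plate 0.88 [[317.0, 159.0], [294.0, 155.0], [284.0, 161.0], [282.0, 172.0], [273.0, 169.0], [272.0, 159.0], [267.0, 174.0], [293.0, 178.0]]
pred plate corners z.14 [[290.0, 179.0], [264.0, 174.0], [292.0, 156.0], [315.0, 159.0]] mat corners .003 [[247.0, 223.0], [312.0, 235.0]]
```

Emit:
{"fn": "apply_moves", "kwargs": {
  "moves": [
    [0, 0, 0.04, 0, 0, 0, 0],
    [0, 0, 0.11, 0, 0, 0, 0],
    [0, 0, 0.19, 0, 0, 0, 0],
    [0, 0, 0.27, 0, 0, 0, 0],
    [0, 0, 0.35, 0, 0, 0, 0],
    [0, 0, 0.43, 0, 0, 0, 0],
    [0, 0, 0.5, 0, 0, 0, 0],
    [0, 0, 0.56, 0, 0, 0, 0],
    [0, 0, 0.61, 0, 0, 0, 0],
    [0, 0, 0.64, 0, 0, 0, 0],
    [0, 0, 0.655, 0, 0, 0, 0],
    [0, 0, 0.665, 0, 0, 0, 0],
    [0, 0, 0.67, 0, 0, 0, 0],
    [0, 0, 0.675, 0, 0, 0, 0],
    [0, 0, 0.68, 0, 0, 0, 0],
    [0, 0, 0.685, 0, 0, 0, 0],
    [0, 0, 0.6875, 0, 0, 0, 0],
    [0, 0, 0.69, 0, 0, 0, 0],
    [0, 0, 0.69, 0, 0, 0, 0],
    [0, 0, 0.69, 0, 0, 0, 0]
  ]
}}

```text
time_s: 23.25
tool_pos: [0.5178, -0.1257, -0.0168]
tool_rot: [-180.0, 0.0, 179.0]
force: [0.2, 0.2, -1.4]
grip_width: 0.0095
grasp_force: 55.0
```

Run:
```python
from h import *
o=env.get_obs(); print(o["tool_pos"],o["tool_rot"],o["force"],o["wrist_torque"],o["grip_width"],o["grasp_force"])
```

```text
[ 0.51779563 -0.12574598 -0.01675641] [-1.79994973e+02  1.07065670e-02  1.78953594e+02] [ 0.23229774  0.1631888  -1.35615617] [ 0.19903446 -0.04186191 -0.00062899] 0.009496681190044551 54.99969318509102
```

Emit:
{"fn": "apply_moves", "kwargs": {
  "moves": [
    [0, 0, 0.0025, 0, 0, 0, 0],
    [0, 0, 0.005, 0, 0, 0, 0],
    [0, 0, 0.005, 0, 0, 0, 0],
    [0, 0, 0.005, 0, 0, 0, 0]
  ]
}}

```text
time_s: 23.65
tool_pos: [0.5178, -0.1258, -0.0169]
tool_rot: [-180.0, 0.0, 179.0]
force: [-2.5, -0.1, 5.6]
grip_width: 0.0098
grasp_force: 55.0
```

Run:
```python
from h import *
o=env.get_obs(); print(o["tool_pos"],o["tool_rot"],o["force"],o["wrist_torque"],o["grip_width"],o["grasp_force"])
```

```text
[ 0.51783376 -0.12575763 -0.01687531] [-1.79982847e+02  5.51810577e-03  1.78951571e+02] [-2.49664176 -0.10665335  5.61514777] [ 0.24472631  0.58250213 -0.04349192] 0.009780860095636787 54.999524652957916
```

Emit:
{"fn": "apply_moves", "kwargs": {
  "moves": [
    [0, 0, 0, 0, 0, 0, 1],
    [0, 0, 0, 0, 0, 0, 1],
    [0, 0, 0, 0, 0, 0, 1],
    [0, 0, 0, 0, 0, 0, 1],
    [0, 0, 0, 0, 0, 0, 1],
    [0, 0, 0, 0, 0, 0, 1],
    [0, 0, 0, 0, 0, 0, 1],
    [0, 0, 0, 0, 0, 0, 1],
    [0, 0, -0.06, 0, 0, 0, 1],
    [0, 0, -0.18, 0, 0, 0, 1],
    [0, 0, -0.32, 0, 0, 0, 1],
    [0, 0, -0.46, 0, 0, 0, 1],
    [0, 0, -0.6, 0, 0, 0, 1],
    [0, 0, -0.7, 0, 0, 0, 1],
    [0, 0, -0.75, 0, 0, 0, 1],
    [0, 0, -0.75, 0, 0, 0, 0.5]
  ]
}}

```text
time_s: 25.25
tool_pos: [0.5188, -0.1259, 0.1341]
tool_rot: [-179.9, 0.2, 179.0]
force: [0.3, -0.3, -0.6]
grip_width: 0.0844
grasp_force: 0.0
```

Run:
```python
from h import *
o=env.get_obs(); print(o["tool_pos"],o["tool_rot"],o["force"],o["grip_width"],o["grasp_force"])
for c in ("scene","side"):
    k=viewer.get_calibration(c); save(c,c+"8")
    for t in ("keyhole_plate",):
        for q in masks_of(c,t)[:1]:
            ct=max(cv2.findContours(q["pixels"].astype(np.uint8),0,2)[0],key=cv2.contourArea); ap=cv2.approxPolyDP(ct,3,True)[:,0].astype(float); print(c,round(q["conf"],2),ap.tolist())
    h=np.array([.521,-.1257,.007]); print("pred plate corners",proj(k,h+[[-.035,.007,0],[.035,.007,0],[.035,-.165,0],[-.035,-.165,0]]).round(0).tolist())
```

```text
[ 0.51883817 -0.12593418  0.13410885] [-179.94298327    0.19527808  178.95594652] [ 0.2824007  -0.25753598 -0.55656058] 0.08442329588270196 0.0
scene 0.77 [[338.0, 195.0], [317.0, 184.0], [286.0, 208.0], [277.0, 209.0], [273.0, 222.0], [295.0, 237.0]]
pred plate corners [[294.0, 235.0], [269.0, 219.0], [315.0, 181.0], [339.0, 194.0]]
side 0.7 [[178.0, 197.0], [174.0, 199.0], [176.0, 220.0], [187.0, 223.0], [192.0, 219.0], [191.0, 199.0]]
pred plate corners [[288.0, 228.0], [264.0, 222.0], [290.0, 198.0], [313.0, 203.0]]
```

Emit:
{"fn": "apply_moves", "kwargs": {
  "moves": [
    [-0.01, 0.05, 0, 0, 0, 0, 0],
    [-0.03, 0.15, 0, 0, 0, 0, 0],
    [-0.05, 0.28, 0, 0, 0, 0, 0],
    [-0.065, 0.42, 0, 0, 0, 0, 0],
    [-0.08, 0.56, 0, 0, 0, 0, 0],
    [-0.1, 0.7, 0, 0, 0, 0, 0],
    [-0.115, 0.82, 0, 0, 0, 0, 0],
    [-0.125, 0.92, 0, 0, 0, 0, 0],
    [-0.13, 0.98, 0, 0, 0, 0, 0],
    [-0.13, 1, 0, 0, 0, 0, 0],
    [-0.13, 1, 0, 0, 0, 0, 0],
    [-0.13, 1, 0, 0, 0, 0, 0],
    [-0.13, 1, 0, 0, 0, 0, 0]
  ],
  "grip_force": 20
}}

```text
time_s: 26.75
tool_pos: [0.5474, 0.0724, 0.1321]
tool_rot: [-180.0, 0.0, 178.8]
force: [-0.2, -0.0, 0.3]
grip_width: 0.0002
grasp_force: 0.0
```

Run:
```python
from h import *
o=env.get_obs(); print(o["tool_pos"],o["tool_rot"],o["force"],o["grip_width"],o["grasp_force"])
k=viewer.get_calibration("wrist"); im=save("wrist","w9"); kd=viewer.get_calibration("side")
g=cv2.cvtColor(im,cv2.COLOR_BGR2GRAY)
print(proj(k,[[.547,.0766,.105],[.547,.0766,.086]]).round(1).tolist())
b=cv2.inRange(cv2.cvtColor(im,cv2.COLOR_BGR2HSV),(12,110,70),(30,255,255)); n,l,st,c=cv2.connectedComponentsWithStats(b)
print([r.tolist() for r in st[1:] if r[4]>60])
print([(round(d["conf"],2),d["location"]) for d in boxes_of("wrist","pin_tip")])
print(g[160:260:4,230:290:4])
```

```text
[0.54743088 0.07237349 0.13210361] [-1.79967311e+02  1.41226994e-03  1.78838683e+02] [-0.19812295 -0.03841274  0.25039627] 0.00023699312027377413 0.0
[[264.1, 208.9], [263.8, 201.7]]
[[246, 178, 37, 40, 527], [243, 260, 6, 47, 206], [271, 260, 7, 47, 200], [85, 315, 291, 20, 4438]]
[(0.95, [262.8, 198.2])]
[[179 179 180 180 180 181 180 181 181 181 180 181 181 181 182]
 [175 176 177 177 178 179 179 179 179 180 179 180 180 180 180]
 [176 177 177 178 178 178 179 178 179 180 179 179 178 178 178]
 [177 178 178 179 180 180 180 181 181 180 181 181 181 182 181]
 [177 178 177 178 178 179 179 171 157 157 175 181 181 181 181]
 [176 175 176 177 177 175 118  79  75  78  79 131 180 180 181]
 [178 178 178 179 178 109  88 104 117 119 108  86 131 180 180]
 [175 175 176 176 156  99 131 132 123 123 132 132  94 167 180]
 [178 179 179 179 130 131 122  86  84  83  84 115 132 143 183]
 [177 178 177 178 124 131  83  83  76  72  81  83 130 120 179]
 [180 179 180 180 133 113  83  82 118 120  79  81 115 138 181]
 [178 178 179 179 142 116  85 153 166 167 157  83 115 140 183]
 [180 180 181 181 162 134  90 169 170 170 170  94 133 172 182]
 [175 176 176 176 176 150 124 164 170 171 169 127 150 178 179]
 [180 181 181 181 181 181 163 141 158 157 145 160 180 181 180]
 [179 180 180 179 180 180 180 180 178 176 181 182 183 181 183]
 [179 181 180 181 178 179 181 179 179 179 181 182 181 181 180]
 [177 178 179 178 123  80 165 165 165 158  71 145 177 178 178]
 [175 175 176 177  75  10  25  39  30  26  10 109 175 173 176]
 [176 177 177 176  55  17  22  36  29  24  19  85 176 178 177]
 [179 180 178 176  34  17  21  35  28  22  13  56 180 180 179]
 [167 167 167 157  18  16  23  39  30  20  12  19 165 168 169]
 [ 28  28  27  26  18  16  23  37  26  23  16  20  28  26  29]
 [ 27  26  24  26  16  22  19  34  29  24  16  21  22  24  22]
 [ 27  25  25  28  16  17  22  37  30  19  17  21  23  25  24]]
```

Emit:
{"fn": "apply_moves", "kwargs": {
  "moves": [
    [0, 0.021, 0.03, 0, 0, 0, 0],
    [0, 0.021, 0.08, 0, 0, 0, 0],
    [0, 0.021, 0.13, 0, 0, 0, 0],
    [0, 0.021, 0.18, 0, 0, 0, 0],
    [0, 0.021, 0.22, 0, 0, 0, 0],
    [0, 0.021, 0.25, 0, 0, 0, 0],
    [0, 0.021, 0.27, 0, 0, 0, 0],
    [0, 0.021, 0.28, 0, 0, 0, 0],
    [0, 0.021, 0.29, 0, 0, 0, 0],
    [0, 0.021, 0.3, 0, 0, 0, 0],
    [0, 0.021, 0.31, 0, 0, 0, 0],
    [0, 0.021, 0.32, 0, 0, 0, 0],
    [0, 0.021, 0.32, 0, 0, 0, 0]
  ]
}}

```text
time_s: 28.15
tool_pos: [0.5477, 0.078, 0.0685]
tool_rot: [-180.0, 0.0, 179.0]
force: [-0.7, -0.3, 3.5]
grip_width: 0.0007
grasp_force: 1.6
```

Emit:
{"fn": "apply_moves", "kwargs": {
  "moves": [
    [0, 0, 0.01, 0, 0, 0, 0],
    [0, 0, 0.02, 0, 0, 0, 0],
    [0, 0, 0.03, 0, 0, 0, 0],
    [0, 0, 0.04, 0, 0, 0, 0],
    [0, 0, 0.045, 0, 0, 0, 0],
    [0, 0, 0.045, 0, 0, 0, 0],
    [0, 0, 0.045, 0, 0, 0, 0]
  ]
}}

```text
time_s: 28.85
tool_pos: [0.5478, 0.078, 0.0604]
tool_rot: [-180.0, 0.1, 179.0]
force: [-3.4, -0.4, 9.5]
grip_width: 0.0005
grasp_force: 4.9
```

Emit:
{"fn": "apply_moves", "kwargs": {
  "moves": [
    [0, 0, 0.005, 0, 0, 0, 0],
    [0, 0, 0.01, 0, 0, 0, 0],
    [0, 0, 0.015, 0, 0, 0, 0],
    [0, 0, 0.0175, 0, 0, 0, 0],
    [0, 0, 0.0175, 0, 0, 0, 0]
  ]
}}

```text
time_s: 29.35
tool_pos: [0.548, 0.078, 0.0592]
tool_rot: [-179.9, 0.1, 178.9]
force: [-9.1, -2.1, 22.0]
grip_width: 0.0006
grasp_force: 11.1
```

Emit:
{"fn": "apply_moves", "kwargs": {
  "moves": [
    [0, 0, 0.002, 0, 0, 0, 0],
    [0, 0, 0.002, 0, 0, 0, 0],
    [0, 0, 0.002, 0, 0, 0, 0],
    [0, 0, 0.002, 0, 0, 0, 0],
    [0, 0, 0.002, 0, 0, 0, 0],
    [0, 0, 0.002, 0, 0, 0, 0],
    [0, 0, 0.002, 0, 0, 0, 0],
    [0, 0, 0.002, 0, 0, 0, 0],
    [0, 0, 0.002, 0, 0, 0, 0],
    [0, 0, 0.002, 0, 0, 0, 0]
  ]
}}

```text
time_s: 30.35
tool_pos: [0.548, 0.078, 0.0591]
tool_rot: [-179.9, 0.1, 178.9]
force: [-8.4, -1.7, 24.4]
grip_width: 0.0007
grasp_force: 12.1
```

Run:
```python
from h import *
o=env.get_obs(); print(o["tool_pos"],o["force"]); k=viewer.get_calibration("side"); save("side","s10",(160,180,300,300),5)
b=cv2.inRange(cv2.cvtColor(cv2.imread("pics/s10.png"),cv2.COLOR_BGR2HSV),(12,110,70),(30,255,255)); n,l,st,c=cv2.connectedComponentsWithStats(b)
for r in st[1:]:
    if r[4]>1500: print((r[:2]/5+[160,180]).round(1),((r[:2]+r[2:4])/5+[160,180]).round(1))
```

```text
[0.5480207  0.07799172 0.05910167] [-8.3712895  -1.65556139 24.35246398]
[218.4 227.8] [235.4 246.2]
```

Emit:
{"fn": "apply_moves", "kwargs": {
  "moves": [
    [0, 0, -0.02, 0, 0, 0, 0],
    [0, 0, -0.04, 0, 0, 0, 0],
    [0, 0, -0.06, 0, 0, 0, 0],
    [0, 0, -0.09, 0, 0, 0, 0],
    [0, 0, -0.15, 0, 0, 0, 0],
    [0, 0, -0.25, 0, 0, 0, 0],
    [0, 0, -0.4, 0, 0, 0, 0],
    [0, 0, -0.5, 0, 0, 0, 0],
    [0, 0, -0.5, 0, 0, 0, 0],
    [0, 0, -0.5, 0, 0, 0, 0],
    [0, 0, -0.5, 0, 0, 0, 0]
  ]
}}

```text
time_s: 31.5
tool_pos: [0.5465, 0.0778, 0.1539]
tool_rot: [-180.0, -0.1, 179.0]
force: [-0.2, 0.5, -0.4]
grip_width: 0.0009
grasp_force: 0.0
```

Run:
```python
from h import *
o=env.get_obs(); print(o["tool_pos"],o["force"]); save("side","s11",(160,180,300,300),5); im=save("wrist","w11")
b=cv2.inRange(cv2.cvtColor(cv2.imread("pics/s11.png"),cv2.COLOR_BGR2HSV),(12,110,70),(30,255,255)); n,l,st,c=cv2.connectedComponentsWithStats(b)
for r in st[1:]:
    if r[4]>1500: print((r[:2]/5+[160,180]).round(1),((r[:2]+r[2:4])/5+[160,180]).round(1))
save("scene","sc11")
for q in masks_of("scene","keyhole_plate")[:1]:
    ct=max(cv2.findContours(q["pixels"].astype(np.uint8),0,2)[0],key=cv2.contourArea); print(q["conf"],cv2.approxPolyDP(ct,3,True)[:,0].tolist())
```

```text
[0.54652638 0.07776661 0.15393825] [-0.18840357  0.50893667 -0.3895031 ]
[218.  224.2] [235.2 242.4]
0.79 [[339, 196], [316, 184], [284, 209], [277, 208], [272, 222], [295, 237]]
```

The nut and pin are back up (nut top edge at row 224, as before the press), and the plate lies still on the mat. I hand in.

```bash
python3 -c "
from cell import env
print(env.sign_off())"
```

```text
the job is handed in; nothing more can be done
None
```

I backed the nut off to its stop, laid the plate flat on the mat, pressed the pin fully down for about a second and it sprang back; the job is handed in, but sign-off returned no verdict.

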